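# Lock a carving holder onto its bench ball mount

## Robot

A 6-joint arm with a two-finger parallel gripper is mounted at the origin on the work surface. World frame = base frame: x ahead of the robot, y to its left, z up, the work surface at z = 0. Lengths are in m, angles in rad, forces in N, time in s.
With the tool pointing down it reaches from about 0.2 to 0.875 m from the base axis. Payload 3.4 kg.
Tool frame: the origin (TCP) lies between the finger pads; the fingertips stand 25 mm ahead of it and the grasp point (between the pads) lies 6 mm ahead of it (r.nose_length is the z of the fingertips in the tool frame, in m); z points along the fingers, y is the line along which they close (so a half turn about z gives the same grasp; the last joint's range is limited). The gripper opens to 94 mm and grips with 3 to 60 N. Pads are 16 mm wide; open, the fingers measure 119 mm over their backs; the gripper's body (75 mm by 177 mm) begins 78 mm behind the grasp point.
Start: joints at [-1.222, 0.276, 1.505, -0, 1.361, -0.121], TCP at [0.26, -0.513, 0.23] pointing down, gripper open.
Joint ranges: [-2.89, 2.89], [-0.75, 2.08], [0.22, 2.7], [-1.18, 4.32], [0.11, 2.71], [-2.7, 2.7]. Speed limits (rad/s): [2.57, 2.57, 3.14, 3.14, 3.14, 3.14].

## Interface

Orientations are given as a unit quaternion [w, x, y, z].
In Python, from plant import r, gripper_to, inverse_kinematics, vision, models, telemetry gives the robot as it stands. Calls block until the motion is done:
- r.move_to(position, orientation): joint-space move of the TCP to a pose.
- r.move_l(position, rot=None, vel=0.15, guard=None): straight line of the TCP; rot=None keeps the orientation; vel is the mean speed in m/s. With guard (N) it stops when the force on the tool has changed by that much, and returns True; else False.
- r.movej(angles): joint-space move.
- gripper_to(opening, f_grip=None): finger opening in m; f_grip is the grip in N (None keeps the last); returns when the fingers have stopped.
- r.hold(seconds).
- inverse_kinematics(position, orientation): joint angles nearest the present ones, or None.
- vision.snapshot(name): name is "scene" or "top"; returns the picture (480x640x3 uint8, red, green, blue); there is no depth.
- vision.get_calibration(name): a dict with "fx", "fy", "cx", "cy" (pixels), "D" ([k1, k2, p1, p2, k3] as OpenCV has them; the pictures are not rectified), "position" and "orientation" of the camera in the world. Camera axes: x right, y down, z forward; pixel columns grow to the right and rows downward; lengths in m; the calibration is good to about 2 mm. A picture is of the moment at which its call begins. get_calibration takes no time and is no camera call.
A pose or a line that the arm cannot do raises r.PlanningError and nothing moves.
- r.sign_off(): hands the job in; it is judged then, once.
Trained networks look in the newest picture that a camera, given by its name, has taken for a name from the list of things; names that differ only in an ending like _2 or _b are one class to them, and where a whole thing is asked for, a point or a joint stands for the part that bears it (a point fixed in the world has none). Each returns a list of dicts, best first, with "score" (0 to 1); they miss things now and then, are a little off and sometimes report something else, mostly with a low value. They report only what shows in the picture. A call takes as long as a camera call. They do not tell look-alikes from the thing itself.
- models.boxes_of(thing, camera): "at" ([x, y, z] in m, in world coordinates, good to about 4 mm: the middle of the surface that is visible of it).
- models.regions_of(thing, camera): "pixels" (480x640 bool, what is visible of it).
- models.mark_of(thing, camera): "at" ([x, y, z] in m, in world coordinates, good to about 4 mm: a listed point, or the origin of a listed thing).
Readings, each from a call of its own:
- telemetry.current_t(): time.
- telemetry.current_joints(): joint angles.
- telemetry.current_dq(): joint speeds.
- telemetry.current_joint_efforts(): joint torques, N m.
- telemetry.current_ee_pos(): TCP position.
- telemetry.current_tool_rot(): TCP orientation.
- telemetry.current_wrist_force(): force on the tool from outside, world axes, zero at the start.
- telemetry.current_torque(): the same for the moment, N m.
- telemetry.current_opening(): finger opening in m.
- telemetry.current_finger_force(): force on a finger pad.
Only numpy, scipy, OpenCV 4.12 (cv2) and the standard library are available. Lean on these libraries where they do the work, as an engineer would, in place of code of your own. Each camera call takes 0.05 s, during which the arm holds its last target. There are 200 camera calls.

## Task

Set the red carving holder up for carving: swing its locking handle well up, carry the holder by its wooden blank and lower it gently (no dropping, no ramming) over the steel ball of the green bench mount until it sits level on the flange, and let go with the handle still up. Then press the handle all the way down to lock it, leave the holder standing there untouched, and do not disturb the other things on the bench.

Things in the scene. Friction and masses are not known exactly. Their poses are not given: they have to be found in the camera images.
- coupler: Loose red steel carving holder, about 0.8 kg with handle (varies by a fifth), standing flat on the bench at first. Origin: its flat underside, below the socket; z up, nose to -x, tail to +x. Socket housing 56 x 56 x 52 mm high about the origin, open below. Tail foot x = 28 to 85 mm, 42 wide, 16 high, carrying the wooden blank. Centre of mass near x = +22 mm
- socket (a point): Centre of the holder's socket, 26 mm above its underside origin: the ball's centre lies here when fully seated (underside resting on the mount's flange). Cavity 42 mm wide, 47 mm deep, for a 40 mm ball, with a slot in the nose wall for the handle's hook. Axes as the holder's
- blank (a point): Grip point on the pale upright wooden carving blank on the holder's tail, at x = +49, z = +86 mm from the holder's origin. Blank: 26 mm along x, 28 mm along y, from z = 16 to 112 mm. Axes as the holder's. Off the centre of mass: grip firmly, about 50 N
- handle (a joint): Locking handle, rad: 0 = down, 1.1 = fully up. Hinge at point hinge. Flat steel strap 16 mm wide, 8 mm thick; down, it lies over the housing along the holder's x, top at z = 62 mm, free end at x = -65 mm (95 mm from the hinge). Up, it leans over the nose: push its tail-side face. Stays where left: friction 0.1 N m, 1 to 2 N at the tab; on the ball, 5 to 15 N home; 35 N would bend it
- hinge (a point): Hinge axis of the handle, at x = +30, z = +56 mm from the holder's origin, along the holder's y. Axes as the holder's. A hook hangs from the strap 60 to 72 mm from this axis, 52 mm down, and reaches under the ball when down: with the handle down the socket cannot go over the ball, and the handle cannot go fully down unless the ball is fully in
- tab (a point): Centre of the top face of the handle's black end tab (22 mm long, overhanging the nose): 84 mm from the hinge axis along the strap, 6 mm above its line. Moves and tilts with the handle; axes as the holder's when down
- mount: Ball mount, fixed to the bench. Green foot plate 110 x 90 x 12 mm with collar, a steel screw stem, a dark round flange (84 mm diameter), a 16 mm neck and a 40 mm steel ball. Origin: on the bench, under the ball. Stem height differs each time and is NOT measured: flange top 44 to 74 mm above the bench, ball centre always 26 mm higher. It does not give; ramming it with 40 N damages it
- chisel: bystander: bench chisel with dark wooden handle, 255 mm
- gouge: bystander: narrow chisel with dark wooden handle, 255 mm
- mallet: bystander: wooden mallet lying down, 300 mm, head 55 mm high
- offcut: bystander: pale wood offcut 150 x 60 x 35 mm
- wax: bystander: brass wax tin with a white lid, 64 mm diameter, 35 mm high
- glue: bystander: yellow glue bottle, 150 mm high
- blank2: bystander: spare carving blank lying down, 100 x 28 x 26 mm
Not all that is in view belongs to the job. There is more than one size of the coupler; the job needs the smaller. There is more than one size of the mount; the job needs the smaller.

How it is judged:
By the outcome, as a careful person would: the job done as asked, in the order asked, and still so for the second after the job is handed in, with the robot touching nothing.
It also fails if it takes over 72 s, if anything falls off the work surface, if the arm or the gripper's body presses on something with over 40 N, if the wrist force passes 120 N, or if a joint passes its speed limit or range.

## Working session

There is one attempt and no reset: what is moved stays moved. The work goes in short steps, each a Python script; the robot and the scene stay as the last script left them, time stands still between calls to the robot, and variables do not carry over. Pictures are saved under pics/ and viewed, at most 10 in all, crops included, and the job is handed in when it is done.

```bash
ls; mkdir -p pics; python3 - <<'E'
from plant import *
from plant import r, vision, models, telemetry
import cv2, numpy as np
for c in ("scene","top"):
    im=vision.snapshot(c); cv2.imwrite(f"pics/{c}0.png",im[:,:,::-1])
    print(c,vision.get_calibration(c))
    for t in ("coupler","blank","hinge","tab","socket","mount"):
        print(t,[(np.round(d["at"],3).tolist(),round(d["score"],2)) for d in models.mark_of(t,c)])
print(telemetry.current_t())
E
```

```text
pics
scene {'fx': 524.9720123696721, 'fy': 524.9720123696721, 'cx': 316.77775157830735, 'cy': 245.15225118229662, 'D': array([0.02435085, 0.        , 0.        , 0.        , 0.        ]), 'position': array([1.24997733, 0.23605596, 0.88808734]), 'orientation': array([-0.20788299,  0.53753993,  0.76034337, -0.29952202])}
coupler [([0.32, -0.107, 0.002], 0.93), ([0.549, -0.115, 0.002], 0.78)]
blank [([0.644, -0.381, 0.003], 0.93), ([0.39, -0.096, 0.125], 0.93), ([0.592, -0.136, 0.085], 0.89), ([0.721, 0.361, -0.0], 0.45)]
hinge [([0.359, -0.102, 0.079], 0.71), ([0.574, -0.134, 0.054], 0.67)]
tab [([0.248, -0.123, 0.089], 0.73), ([0.497, -0.089, 0.062], 0.58)]
socket [([0.318, -0.106, 0.038], 0.84), ([0.548, -0.118, 0.026], 0.59)]
mount [([0.448, 0.352, 0.002], 0.8), ([0.482, 0.153, -0.004], 0.72), ([0.592, -0.137, 0.087], 0.46), ([0.782, 0.154, -0.003], 0.15)]
top {'fx': 442.00734461691206, 'fy': 442.00734461691206, 'cx': 328.70167235176564, 'cy': 235.4100459352539, 'D': array([-0.03498275,  0.        ,  0.        ,  0.        ,  0.        ]), 'position': array([ 0.37259165, -0.02265087,  1.02041008]), 'orientation': array([-0.05902566,  0.70591638, -0.70294661,  0.06375025])}
coupler [([0.322, -0.109, -0.003], 0.92), ([0.55, -0.119, -0.004], 0.64), ([0.576, -0.131, 0.055], 0.53), ([0.782, 0.153, -0.002], 0.32)]
blank [([0.641, -0.38, 0.005], 0.96), ([0.388, -0.094, 0.121], 0.73), ([0.595, -0.142, 0.086], 0.68)]
hinge [([0.361, -0.099, 0.076], 0.77), ([0.576, -0.132, 0.055], 0.59)]
tab [([0.241, -0.127, 0.086], 0.57), ([0.501, -0.096, 0.062], 0.52)]
socket [([0.544, -0.119, 0.024], 0.77), ([0.48, 0.153, -0.001], 0.45)]
mount [([0.48, 0.15, 0.0], 0.95), ([0.445, 0.352, 0.003], 0.9)]
0.7
```

View pics/scene0.png

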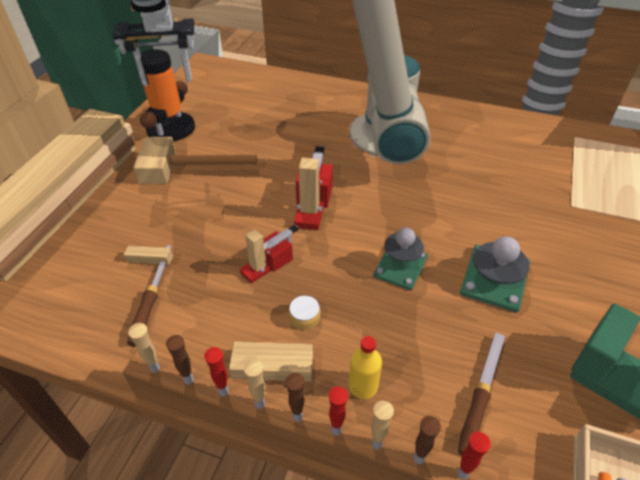

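View pics/top0.png

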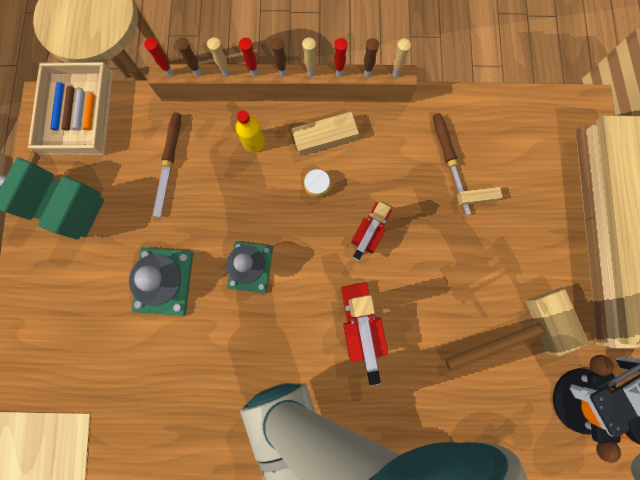

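Candidates, in top/scene pixels:
- **Holders:** A at (370,235)/(267,258), B at (365,335)/(315,190). A is the smaller: the model puts its blank point at z 86 mm and its tab at 62 mm, which match the text. B's are 123 and 87 mm.
- **Mounts:** C at (248,267)/(403,258), D at (162,280)/(498,270). C is clearly the smaller.

I'll confirm both in one crop and measure the ball.

```bash
cat > h.py <<'E'
import numpy as np, cv2
from scipy.optimize import least_squares
from scipy.spatial.transform import Rotation as R
from plant import r, gripper_to, inverse_kinematics, vision, models, telemetry
CAL={c:vision.get_calibration(c) for c in ("scene","top")}
def proj(P,c):
    k=CAL[c]; w,x,y,z=k["orientation"]; Rm=R.from_quat([x,y,z,w]).as_matrix()
    K=np.array([[k["fx"],0,k["cx"]],[0,k["fy"],k["cy"]],[0,0,1]])
    return cv2.projectPoints(np.atleast_2d(P).astype(float),cv2.Rodrigues(Rm.T)[0],-Rm.T@k["position"],K,k["D"])[0][:,0]
def tri(uv):  # {camera: pixel}
    s=least_squares(lambda p:np.concatenate([proj(p,c)[0]-uv[c] for c in uv]),[.5,0,.05])
    return s.x,np.abs(s.fun).max()
def crop(im,u,v,w,h,s): return cv2.resize(im[v:v+h,u:u+w],None,fx=s,fy=s,interpolation=cv2.INTER_CUBIC)
E
python3 - <<'E'
from h import *
s=cv2.imread("pics/scene0.png"); t=cv2.imread("pics/top0.png")
a=np.hstack([crop(t,220,195,200,75,4)]); b=np.hstack([crop(s,230,215,100,75,4),crop(s,360,215,100,75,4)])
cv2.imwrite("pics/crop1.png",np.vstack([a,b]))
c=np.hstack([crop(t,125,190,280,210,1.4),crop(s,230,130,280,210,1.4)])
for n,im,(u,v) in (("scene",s,(405,236)),("top",t,(243,264))):
    g=cv2.cvtColor(crop(im,u-25,v-25,50,50,8),cv2.COLOR_BGR2GRAY)
    ci=cv2.HoughCircles(g,cv2.HOUGH_GRADIENT_ALT if 0 else cv2.HOUGH_GRADIENT,1,40,param1=80,param2=15,minRadius=55,maxRadius=110)
    print(n,[( (x+.5)/8-.5+u-25,(y+.5)/8-.5+v-25,q/8) for x,y,q in ci[0][:3]])
    for z in (.07,.085,.1): # expected pixel radius
        print(np.linalg.norm(proj([.48,.152,z],n)-proj([.48,.172,z],n)))
E
```

```text
Traceback (most recent call last):
TypeError: 'NoneType' object is not subscriptable
```

View pics/crop1.png

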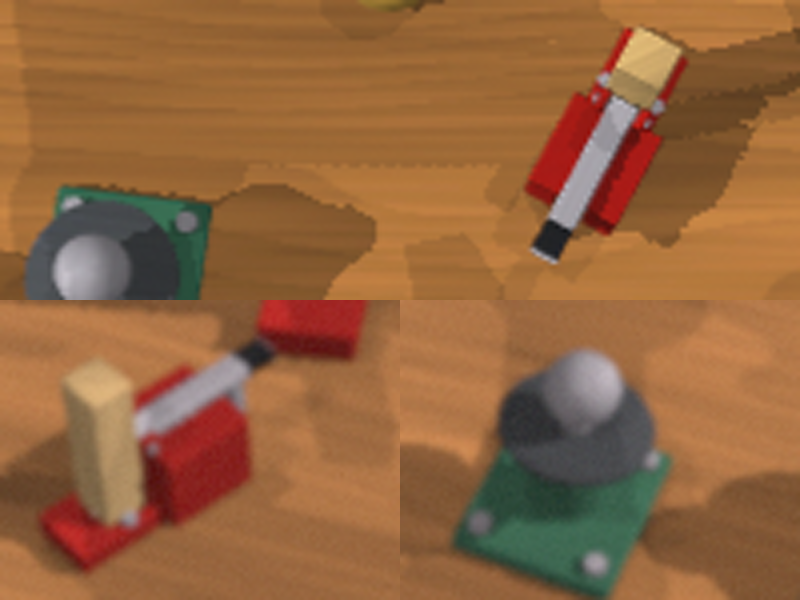

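The crop confirms it: red holder A is the 56 mm housing with pale blank and black tab, and C is the small mount. Its ball is near top (243,262) and scene (405.5,238), about 10 px in radius. Next I'll fit both precisely.

```bash
cat >> h.py <<'E'
from scipy.optimize import minimize
def ball_px(im,c,u,v,rad,S=8):
    g=cv2.GaussianBlur(cv2.cvtColor(im,cv2.COLOR_BGR2LAB),(0,0),.7).astype(np.float32)
    th=np.linspace(0,2*np.pi,120)
    def ring(u,v,q): return cv2.remap(g,(u+q*np.cos(th)).astype(np.float32)[None],(v+q*np.sin(th)).astype(np.float32)[None],cv2.INTER_LINEAR)[0]
    f=lambda p:-np.mean(np.minimum(np.linalg.norm(ring(p[0],p[1],p[2]+.7)-ring(p[0],p[1],p[2]-.7),axis=1),40))
    best=min((minimize(f,[u+a,v+b,rad],method="Nelder-Mead",options=dict(initial_simplex=[[u+a,v+b,rad],[u+a+1,v+b,rad],[u+a,v+b+1,rad],[u+a,v+b,rad+.5]])) for a in (-1,0,1) for b in (-1,0,1)),key=lambda s:s.fun)
    return best.x,best.fun
def box(x0,x1,y0,y1,z0,z1): return np.array([[x,y,z] for x in(x0,x1) for y in(y0,y1) for z in(z0,z1)])/1000.
RED=[box(-28,28,-28,28,0,52),box(28,85,-21,21,0,16)]
BLANK=box(36,62,-14,14,16,112)
def handle(q):
    p=box(-95,8,-8,8,-2,6); a=R.from_euler("y",q).as_matrix()
    return p@a.T+[.030,0,.056]
def redness(im):
    h=cv2.cvtColor(im,cv2.COLOR_BGR2HSV).astype(int); return (((h[...,0]<7)|(h[...,0]>172))&(h[...,1]>150)&(h[...,2]>40)).astype(np.float32)
def fit_holder(ims,p0,z=0.,q=0.,S=4,extra=None,cams=("scene","top")):
    """fit x,y,yaw of the holder (underside at z) to the red pixels of both pictures"""
    T=lambda P,p:P@R.from_euler("z",p[2]).as_matrix().T+[p[0],p[1],z]
    W={}
    for c in cams:
        uv=proj(T(np.vstack(RED+[BLANK]),p0),c); u,v=np.int32(uv.min(0)-12); w,h=np.int32(np.ptp(uv,axis=0)+24)
        W[c]=(u,v,w,h,cv2.GaussianBlur(redness(ims[c])[v:v+h,u:u+w],(0,0),.8))
    def cost(p):
        e=0
        for c,(u,v,w,h,m) in W.items():
            k=np.zeros((h*S,w*S),np.uint8)
            for b,val in [(b,255) for b in RED]+[(BLANK,0),(handle(q),0)]:
                cv2.fillConvexPoly(k,cv2.convexHull(np.int32(np.round(((proj(T(b,p),c)-[u,v]+.5)*S-.5)*16)).reshape(-1,1,2)),val,shift=4)
            k=cv2.GaussianBlur(cv2.resize(k,(w,h),interpolation=cv2.INTER_AREA)/np.float32(255),(0,0),.8)
            e+=np.sum((k-m)**2)
        return e
    p0=np.array(p0); s=minimize(cost,p0,method="Nelder-Mead",options=dict(initial_simplex=[p0,p0+[.006,0,0],p0+[0,.006,0],p0+[0,0,.08]],xatol=1e-4,fatol=.01))
    return s.x,s.fun
E
python3 - <<'E'
from h import *
im={c:cv2.imread(f"pics/{c}0.png") for c in CAL}
b={c:ball_px(im[c],c,*p) for c,p in (("scene",(405.5,237.7,10)),("top",(242.9,262.4,9.7)))}
print(b); P,e=tri({c:b[c][0][:2] for c in b}); print("ball",P,e)
for c in CAL: print("expected radius",c,20e-3*CAL[c]["fx"]/np.linalg.norm(P-CAL[c]["position"]))
for cams in (("scene","top"),("scene",),("top",)): print(fit_holder(im,[.5495,-.117,-.457],cams=cams))
print(fit_holder(im,[.5495,-.117,-.457],z=.003))
E
```

```text
{'scene': (array([405.18378918, 236.76438558,   9.7578447 ]), np.float64(-20.733755111694336)), 'top': (array([242.5282337 , 262.30869157,   9.19813698]), np.float64(-29.35849952697754))}
ball [0.47696039 0.15191293 0.09493523] 0.2883515968163124
expected radius scene 9.45272175156795
expected radius top 9.329384272259368
(array([ 0.54745961, -0.11861602, -0.49316732]), np.float64(163.31277465820312))
(array([ 0.54700075, -0.11895171, -0.48663845]), np.float64(136.99862670898438))
(array([ 0.54697408, -0.1179456 , -0.49148555]), np.float64(24.015647888183594))
(array([ 0.54796011, -0.11819658, -0.48704923]), np.float64(196.91500854492188))
```

Ball centre is (0.477, 0.152, 0.095), so the flange is at about 69 mm, which is in range. Its radius agrees within 0.3 px. The holder is at (0.547, −0.118), yaw −0.49. Both cameras agree on that fit. Next, the handle.

```bash
cat >> h.py <<'E'
def down(yaw):  # tool down, closing along the holder's y; the half turn nearer the present joints
    out=[]
    for f in (0,np.pi):
        x=R.from_euler("z",yaw+f)*R.from_euler("x",np.pi); q=x.as_quat(); out.append(np.array([q[3],q[0],q[1],q[2]]))
    return out
def pick_rot(pos,yaw):
    j=telemetry.current_joints(); c=[(np.abs(np.array(a)-j)[5],k) for k,a in enumerate(inverse_kinematics(pos,o) for o in down(yaw)) if a is not None]
    return down(yaw)[min(c)[1]]
def W(H,p): return R.from_euler("z",H[2]).as_matrix()@np.array(p)+[H[0],H[1],H[3]]   # H=x,y,yaw,z ; p in holder frame
def tabp(q,s=.083,n=.002): return R.from_euler("y",q).as_matrix()@[-s,0,n]+[.030,0,.056]
UP=np.array([0,0,.006])   # TCP above grasp point
E
python3 - <<'E'
from h import *
H=[.5471,-.1183,-.490,0.]
g=lambda q:W(H,tabp(q))+UP
o=pick_rot(g(0)+[0,0,.1],H[2])
r.move_to(g(0)+[0,0,.1],o); gripper_to(.05)
print(r.move_l(g(0),vel=.12,guard=6)); print(telemetry.current_ee_pos()-g(0))
gripper_to(0.,8); print("open",telemetry.current_opening(),telemetry.current_wrist_force())
for q in np.linspace(.12,1.04,8): r.move_l(g(q),vel=.08)
print(telemetry.current_wrist_force(),telemetry.current_opening())
gripper_to(.05); r.move_l(g(1.04)+[0,0,.12])
print(telemetry.current_t())
for c in CAL: cv2.imwrite(f"pics/{c}1.png",vision.snapshot(c)[:,:,::-1])
im={c:cv2.imread(f"pics/{c}1.png") for c in CAL}
for c in CAL: print(c,fit_holder(im,H[:3],q=1.04,cams=(c,)))
u,v=np.int32(proj(W(H,[0,0,.08]),"scene")[0]); a=crop(im["scene"],u-50,v-60,100,120,4)
u,v=np.int32(proj(W(H,[0,0,.08]),"top")[0]); cv2.imwrite("pics/crop2.png",np.hstack([a,crop(im["top"],u-50,v-60,100,120,4)]))
E
```

```text
False
[ 0.00057074 -0.00020295  0.00052476]
open 0.0162607639498805 [0.12766588 0.99663892 0.31891493]
[-0.68806812 -0.19683269  1.03387771] 0.015794793718016686
8.8167
scene (array([ 0.5460858 , -0.12101785, -0.44645869]), np.float64(161.3912353515625))
top (array([ 0.54608317, -0.11863311, -0.47422576]), np.float64(161.7601318359375))
```

View pics/crop2.png

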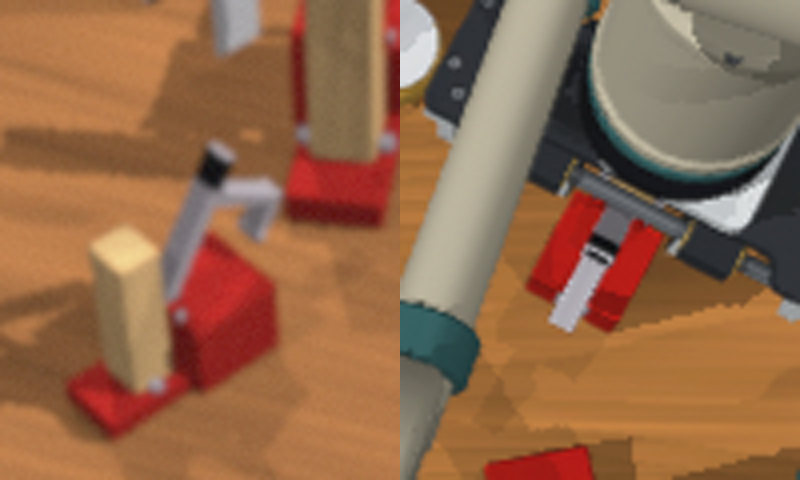

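The picture shows the handle standing well up: black tab at about (215,165) in the left crop, with the hook clear. The holder is still in place. Now I'll grasp the blank, lift, and check above the mount.

```bash
python3 - <<'E'
from h import *
H=[.5466,-.1187,-.482,0.]
g=W(H,[.049,0,.086])+UP
o=pick_rot(g+[0,0,.1],H[2]); gripper_to(.06)
r.move_to(g+[0,0,.1],o); print(r.move_l(g,vel=.12,guard=6))
gripper_to(0.,50); print("open",telemetry.current_opening(),telemetry.current_finger_force(),telemetry.current_wrist_force())
r.move_l(g+[0,0,.02],vel=.05); print(telemetry.current_wrist_force(),telemetry.current_torque())
r.move_l(g+[0,0,.145],vel=.15)
B=np.array([.477,.152,.095]); Hm=[B[0],B[1],H[2],.145]
t=W(Hm,[.049,0,.086])+UP
print(r.move_l(t,vel=.15),telemetry.current_opening()); r.hold(.3)
print(telemetry.current_ee_pos()-t,telemetry.current_t())
for c in CAL: cv2.imwrite(f"pics/{c}2.png",vision.snapshot(c)[:,:,::-1])
im={c:cv2.imread(f"pics/{c}2.png") for c in CAL}
for z in (.14,.145,.15): print(z,fit_holder(im,Hm[:3],z=z,q=1.04,cams=("scene",)))
u,v=np.int32(proj(W(Hm,[0,0,.02]),"scene")[0]); a=crop(im["scene"],u-50,v-70,100,140,4)
u,v=np.int32(proj(W(Hm,[0,0,.02]),"top")[0]); cv2.imwrite("pics/crop3.png",np.hstack([a,crop(im["top"],u-50,v-70,100,140,4)]))
print(proj(B,"scene"),np.int32(proj(W(Hm,[0,0,.02]),"scene")[0])-[50,70])
E
```

```text
False
open 0.027712344278285797 49.975154399871826 [0.13727122 0.39010341 1.57570171]
[-0.04269246  0.24824372 -6.43205749] [-0.05017594 -0.24358865  0.0327645 ]
False 0.02758897332405439
[ 9.82908025e-05 -2.56304354e-04 -3.24441518e-05] 15.1833
0.14 (array([ 0.4704606 ,  0.14953   , -0.44111232]), np.float64(89.75422668457031))
0.145 (array([ 0.47539765,  0.15046222, -0.45231387]), np.float64(97.8138427734375))
0.15 (array([ 0.48052608,  0.15080439, -0.44704336]), np.float64(107.68467712402344))
[[405.51251963 236.7512407 ]] [359 142]
```

View pics/crop3.png

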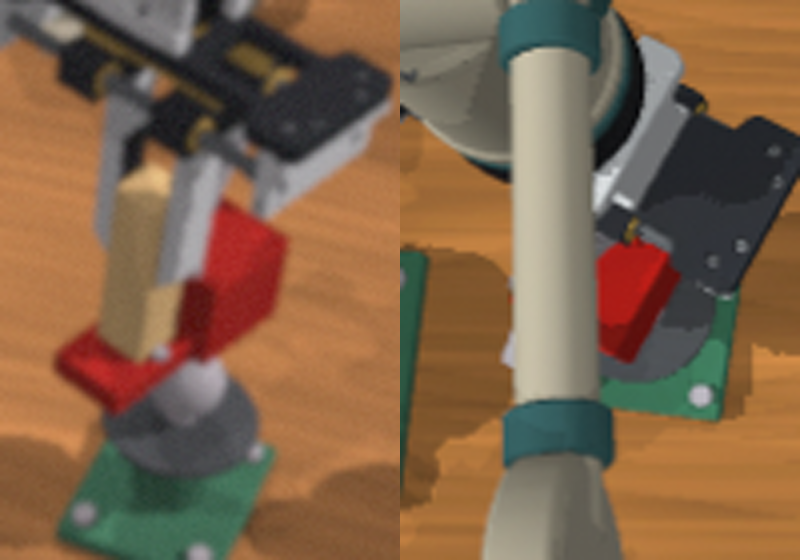

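The holder hangs level in the grip, and the ball shows just below the socket at crop (190,390). The finger hides part of the red, so I'll add the fingers to the fit model. That costs no robot time.

```bash
sed -i 's/+\[(BLANK,0),(handle(q),0)\]:/+[(BLANK,0),(handle(q),0)]+[(b,0) for b in (extra or [])]:/' h.py
cat >> h.py <<'E'
FING=[box(40,58,14,30,67,175),box(40,58,-30,-14,67,175)]
E
python3 - <<'E'
from h import *
im={c:cv2.imread(f"pics/{c}2.png") for c in CAL}
for z in (.142,.145,.148): print(z,fit_holder(im,[.477,.152,-.482],z=z,q=1.04,cams=("scene",),extra=FING))
im={c:cv2.imread(f"pics/{c}1.png") for c in CAL}
print(fit_holder(im,[.5466,-.1187,-.482],z=0,q=1.04,cams=("scene",)))
im={c:cv2.imread(f"pics/{c}0.png") for c in CAL}
print(fit_holder(im,[.5466,-.1187,-.482],z=0,q=0,cams=("scene",)))
E
```

```text
0.142 (array([ 0.4726553 ,  0.14883672, -0.47175566]), np.float64(58.928104400634766))
0.145 (array([ 0.47567782,  0.14898371, -0.45609343]), np.float64(63.628299713134766))
0.148 (array([ 0.47879308,  0.14921047, -0.46398979]), np.float64(68.08411407470703))
(array([ 0.54565074, -0.12085587, -0.45265329]), np.float64(160.78933715820312))
(array([ 0.54694969, -0.11900716, -0.48622147]), np.float64(154.1361541748047))
```

Handle-up fits carry about a −2 mm y bias in the scene view even on the bench, so the pose agrees with the commanded one to about 1 mm. I'll lower it guarded and let the side forces show any misalignment.

```bash
python3 - <<'E'
from h import *
p=telemetry.current_ee_pos(); f0=telemetry.current_wrist_force(); m0=telemetry.current_torque(); print(f0,m0)
off=p[2]-.145
hit=r.move_l([p[0],p[1],off+.112],vel=.06,guard=4); 
if not hit: hit=r.move_l([p[0],p[1],off+.0705],vel=.025,guard=4)
q=telemetry.current_ee_pos(); print(hit,"underside",q[2]-off,(q-p)[:2],telemetry.current_wrist_force()-f0,telemetry.current_torque()-m0,telemetry.current_t())
E
```

```text
[ 0.2813363   0.41481478 -5.98497493] [-0.02477434 -0.30915327 -0.00559697]
False underside 0.07064669952219235 [1.08939683e-04 8.19913880e-06] [ 0.04353338 -0.61401581 -0.91851857] [-0.02224075  0.08705489 -0.02274571] 17.7917
```

```bash
python3 - <<'E'
from h import *
p=telemetry.current_ee_pos(); f0=telemetry.current_wrist_force(); m0=telemetry.current_torque(); off=p[2]-.07065
hit=r.move_l([p[0],p[1],off+.060],vel=.01,guard=4)
q=telemetry.current_ee_pos(); print(hit,"underside",q[2]-off,telemetry.current_wrist_force()-f0,telemetry.current_torque()-m0)
r.hold(.3); print(telemetry.current_wrist_force(),telemetry.current_torque(),telemetry.current_t())
E
```

```text
True underside 0.06992923698303267 [ 0.49638889  0.54263296 13.29158163] [0.06229915 0.19332171 0.00564796]
[-0.56223342 -0.26272042  7.21588983] [ 0.01342932 -0.02474416 -0.00181304] 18.4333
```

```bash
python3 - <<'E'
from h import *
gripper_to(.05); p=telemetry.current_ee_pos(); r.move_l(p+[0,0,.13],vel=.2)
print(p,telemetry.current_wrist_force(),telemetry.current_t())
im=vision.snapshot("scene")[:,:,::-1].copy(); cv2.imwrite("pics/scene3.png",im); vision.snapshot("top")
cv2.imwrite("pics/crop4.png",crop(im,350,150,110,140,4))
for t in ("tab","hinge","blank","coupler"): print(t,[(np.round(d["at"],3).tolist(),round(d["score"],2)) for d in models.mark_of(t,"scene")])
E
```

```text
[0.51884254 0.12884583 0.15947469] [-1.01115608 -0.11532207 -0.03490584] 19.7917
tab [([0.467, 0.159, 0.197], 0.84), ([0.248, -0.12, 0.091], 0.54), ([0.651, -0.379, 0.008], 0.27)]
hinge [([0.361, -0.101, 0.082], 0.88), ([0.505, 0.138, 0.126], 0.87)]
blank [([0.649, -0.38, 0.01], 0.94), ([0.389, -0.095, 0.123], 0.72), ([0.521, 0.134, 0.156], 0.63), ([0.725, -0.324, -0.001], 0.56)]
coupler [([0.323, -0.105, 0.0], 0.92)]
```

View pics/crop4.png

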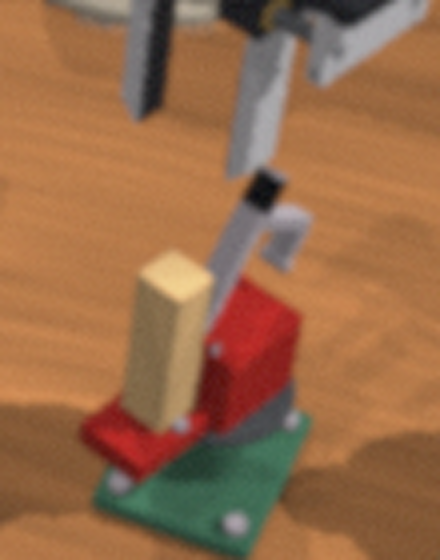

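It is seated level on the flange with the handle still up: tab at crop (265,190), and the red underside meets the dark flange. Next I'll press the handle down along its arc, then finish in small force-watched steps.

```bash
python3 - <<'E'
from h import *
H=[.477,.152,-.482,.0695]; NL=r.nose_length
t=lambda q:W(H,tabp(q,.086,.006)+[.008,0,0])+[0,0,NL]
gripper_to(0.,10)
s=t(1.2); p=telemetry.current_ee_pos()
r.move_l([s[0],s[1],p[2]+.02],vel=.15); r.move_l(s,vel=.12,guard=5); r.hold(.2)
f0=telemetry.current_wrist_force(); n=lambda:np.linalg.norm(telemetry.current_wrist_force()-f0)
stop=False
for q in np.linspace(1.1,.1,21):
    if r.move_l(t(q),vel=.06,guard=15): print("guard",q); stop=True; break
    if abs(q*20%4)<.01 or q<.35: print(round(q,2),np.round(telemetry.current_wrist_force()-f0,1))
if not stop:
    z0=t(0)[2]; log=[]
    for q in np.arange(.09,-.05,-.004):
        a=t(q); r.move_l(a,vel=.02,guard=15); log.append((round((telemetry.current_ee_pos()[2]-z0)*1e3,1),round(n(),1)))
        if n()>19: break
    print(log)
print(telemetry.current_t())
E
```

```text
1.0 [-1.2  1.  -0.5]
0.8 [-0.   0.4  0.1]
0.6 [0.  0.6 0.2]
0.4 [ 0.9  0.3 -0.5]
0.3 [ 0.1  1.  -0.6]
0.25 [ 0.7  0.9 -0.2]
0.2 [-0.5  0.4 -0.4]
0.15 [-0.6  0.4 -0.4]
0.1 [0.1 1.2 1.1]
[(np.float64(7.6), np.float64(1.8)), (np.float64(7.4), np.float64(0.7)), (np.float64(7.2), np.float64(1.8)), (np.float64(6.8), np.float64(2.4)), (np.float64(6.4), np.float64(3.0)), (np.float64(5.9), np.float64(3.1)), (np.float64(5.6), np.float64(2.3)), (np.float64(5.3), np.float64(3.1)), (np.float64(5.0), np.float64(3.2)), (np.float64(4.6), np.float64(3.9)), (np.float64(4.2), np.float64(2.6)), (np.float64(3.9), np.float64(3.1)), (np.float64(3.6), np.float64(2.9)), (np.float64(3.2), np.float64(2.9)), (np.float64(2.8), np.float64(3.3)), (np.float64(2.5), np.float64(3.3)), (np.float64(2.2), np.float64(3.2)), (np.float64(1.8), np.float64(3.0)), (np.float64(1.5), np.float64(3.1)), (np.float64(1.1), np.float64(3.0)), (np.float64(0.8), np.float64(2.9)), (np.float64(0.5), np.float64(2.7)), (np.float64(0.4), np.float64(5.6)), (np.float64(0.4), np.float64(7.3)), (np.float64(0.3), np.float64(9.4)), (np.float64(0.3), np.float64(11.0)), (np.float64(0.2), np.float64(12.5)), (np.float64(0.1), np.float64(14.2)), (np.float64(0.1), np.float64(16.1)), (np.float64(0.0), np.float64(18.4)), (np.float64(-0.0), np.float64(21.3))]
35.4167
```

Force rose stiffly to 21 N at the expected down height, so the handle is home. I'll retreat and check.

```bash
python3 - <<'E'
from h import *
p=telemetry.current_ee_pos(); r.move_l(p+[0,0,.15],vel=.15)
r.movej([-1.222,.276,1.505,0,1.361,-.121]); r.hold(.3)
im={}
for c in CAL: im[c]=vision.snapshot(c)[:,:,::-1].copy(); cv2.imwrite(f"pics/{c}4.png",im[c])
for t in ("tab","hinge","blank","coupler"): print(t,[np.round(d["at"],3).tolist() for d in models.mark_of(t,"scene") if d["at"][1]>.05])
H=[.477,.152,-.482]
for c in CAL: print(fit_holder(im,H,z=.0697,q=0,cams=(c,)))
cv2.imwrite("pics/fin.png",np.hstack([crop(im["scene"],350,160,100,140,4),crop(im["top"],200,180,100,140,4)]))
a=cv2.imread("pics/top0.png"); d=cv2.absdiff(a,im["top"]).max(2)>50; print([ (s[0],s[1],s[2],s[3],s[4]) for s in cv2.connectedComponentsWithStats(d.astype(np.uint8))[2][1:] if s[4]>25])
print(telemetry.current_t())
E
```

```text
tab [[0.43, 0.177, 0.129]]
hinge [[0.506, 0.14, 0.13]]
blank [[0.522, 0.133, 0.158]]
coupler [[0.428, 0.178, 0.129], [0.478, 0.154, 0.074]]
(array([ 0.47505866,  0.15083763, -0.44779323]), np.float64(57.39409637451172))
(array([ 0.47584685,  0.15197346, -0.47944719]), np.float64(25.088905334472656))
[(np.int32(459), np.int32(187), np.int32(34), np.int32(5), np.int32(82)), (np.int32(459), np.int32(198), np.int32(37), np.int32(7), np.int32(108)), (np.int32(292), np.int32(202), np.int32(144), np.int32(59), np.int32(1740)), (np.int32(403), np.int32(204), np.int32(30), np.int32(5), np.int32(69)), (np.int32(297), np.int32(224), np.int32(19), np.int32(4), np.int32(52)), (np.int32(221), np.int32(226), np.int32(51), np.int32(66), np.int32(1279)), (np.int32(300), np.int32(237), np.int32(36), np.int32(40), np.int32(509)), (np.int32(625), np.int32(344), np.int32(15), np.int32(4), np.int32(40)), (np.int32(616), np.int32(357), np.int32(24), np.int32(10), np.int32(132)), (np.int32(618), np.int32(366), np.int32(22), np.int32(16), np.int32(37)), (np.int32(592), np.int32(368), np.int32(36), np.int32(18), np.int32(317)), (np.int32(608), np.int32(371), np.int32(32), np.int32(20), np.int32(105)), (np.int32(570), np.int32(385), np.int32(17), np.int32(17), np.int32(160))]
39.7083
```

View pics/fin.png

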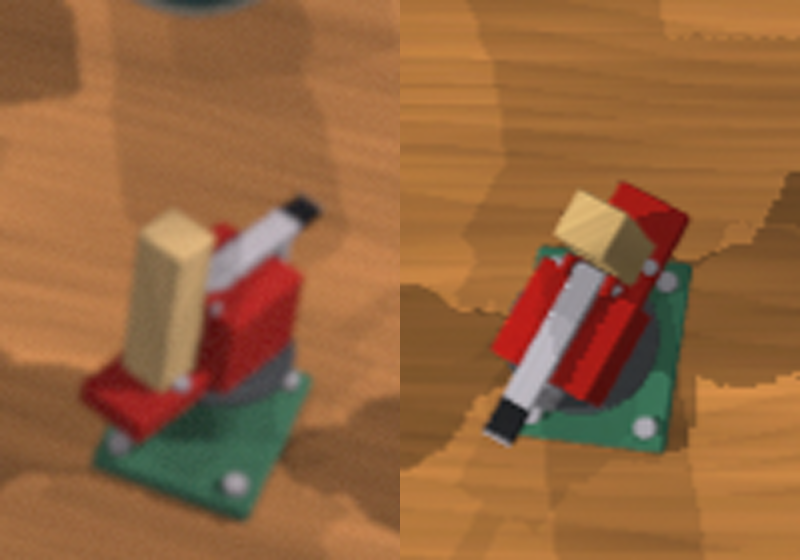

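The holder is locked and level. The picture difference near blank2 (top px 459–496, 187–205) needs a look.

```bash
python3 - <<'E'
from h import *
L=[cv2.imread(f"pics/{n}.png") for n in ("top0","top1","top2","top4")]
S=[cv2.imread(f"pics/{n}.png") for n in ("scene0","scene1","scene2","scene4")]
cv2.imwrite("pics/bl.png",np.vstack([np.hstack([crop(i,440,160,66,66,3) for i in L]),np.hstack([crop(i,115,225,66,66,3) for i in S])]))
E
```

```text
(no output)
```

View pics/bl.png

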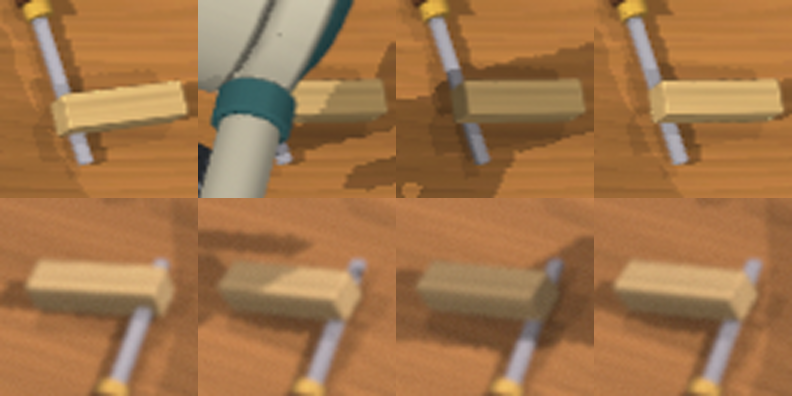

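The 8° turn of blank2, perched on the gouge blade, happened before picture 1. The arm's path stayed more than 0.1 m from it and well above it, so it settled by itself and has not moved since. I'll leave it alone and hand in.

```bash
python3 -c "
from plant import r
print(r.sign_off())"
```

```text
the job is handed in; nothing more can be done
None
```

The small red holder now sits level on the small green mount with its handle pressed home (about 21 N at the stop) and the arm clear, and I handed the job in at about 40 s; of the bystanders only the spare blank (blank2) looked moved, having turned a few degrees on the gouge blade early on, apparently settling by itself since the arm's planned path stayed well clear of it.

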